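# Rock the jammed wedge out and send the tender home under the crane

## Task

A T-headed wooden wedge is jammed between the buffer stop and the front of the orange tender car, so the tender cannot reach its loading place under the crane hook. Rock the wedge loose by easing its T-head sideways about a centimetre each way from where it stood - first towards the buffer stop side, then towards the car side, then towards the stop side again - and slide it out along the deck (do not lift it) until it is well clear of the track. Then push the tender along its rails fully home against the buffer stop, leave both standing flat and at rest, and do not disturb the other toys.

Things in the scene. Friction and masses are not known exactly. Their poses are not given: they have to be found in the camera images.
- siding: Fixed plywood deck, 8 mm thick, by the crane. Origin on the tabletop under the middle of the throat where the wedge is jammed. -x points out of the throat along the wedge to its head (robot side); +y runs along the rails from buffer stop to car. The apron, where the wedge slides out, is x -250 to -50, y -75 to 75 mm; the rest spans x -50 to 160, y -160 to 210 mm.
- stop_face (a point): Buffer stop: fixed block, 50 mm high above the deck, siding x -22 to 24, y about -65 to -11 mm; this point is on its edge nearest the car (siding x 20, y -11.5 mm), 25 mm above the deck. Its face is slanted 5 degrees to match the wedge. Throat mouth at siding x = -20 mm.
- buffer_post (a point): Top of the fixed post (y 170 to 196 mm, top 42 mm above tabletop) behind the car. Its sprung wooden disc (28 mm, top 44 mm above tabletop, face at siding y 133 mm) presses the car to the stop with 11 N, less as it goes out (8 mm more at most). The car's rear end wall can be pushed above both. Low waxed guide rails, 8 mm high: x +-41, y 25 to 170 mm.
- crane_hook (a point): Underside of the fixed wooden crane hook, 180 mm above the tabletop at siding (40, 50) mm. It hangs from a jib 260 mm up that comes from the tower, 85 mm square and 280 mm high, at siding (115, -95) mm.
- wedge: Loose pine wedge on the deck, 153 long, 34 mm high, 0.15 kg. Origin on its underside in mid-throat at the start, axes then as the siding's. Car side flat at y 13 mm; stop side slants: y -11 at the nose (x 22), -13 at x 0, -21 mm at x -90. T-head: cross-bar x -131 to -109, y -47 to 39 mm. Fingers beside the neck at x -90 can push it sideways and hook behind the bar. It takes some 8 to 15 N to move.
- wedge_head (a point): Middle of the top of the wedge's T-head, at (-120, -4, 34) mm of the wedge. Eased sideways enough: at least 6 mm along the siding's y either way from its starting place at siding y = -4 mm, while the nose is still in the throat. It swings about the throat, so let the fingers turn with it a little (about 0.08 rad) or they bind between neck and bar.
- wedge_nose (a point): Top of the wedge's thin end, at (22, 0, 34) mm of the wedge. Well clear: the nose at least 30 mm outside the throat mouth (siding x below -50 mm).
- tender: Chipped orange wooden tender, loose, 70 wide (x), 120 long (y), 75 mm high, 0.4 kg; its wheels do not turn, it slides between the rails (a few N). Origin under its centre; front faces -y, to the stop. Dark front buffer beam 40 mm wide. Open top, end walls 10 mm thick, 53 to 75 mm above its underside. Starts parallel to the siding, origin at siding y 73 mm; fully home y 49 mm.
- tender_rear (a point): Point on the outside of the tender's rear end wall, 60 mm behind its centre, 66 mm above its underside: where to push (towards -y of the siding).
- crate: Bystander: loose blue slatted wooden crate, 90 x 90 x 70 mm, origin under its centre.
- barrel: Bystander: loose grey wooden barrel, 70 mm thick, 85 mm high, origin under its centre.
- engine: Bystander: loose toy engine 120 x 66 x 112 mm, origin under its centre.
- tree: Bystander: loose wooden toy tree, 70 mm wide, 130 mm high, origin under its centre.
- bridge: Bystander: loose wooden bridge block, 50 x 150 x 80 mm, origin under its centre.
Things that resemble listed ones, but are neither listed nor needed, are in the scene too. Leave any purple look-alike of the tender alone.

How it is judged:
By the outcome, as a careful person would: the job done as asked, in the order asked, and still so for the second after the job is handed in, with the robot touching nothing.
It also fails if it takes over 64 s, if anything falls off the work surface, if the arm or the gripper's body presses on something with over 40 N, if the wrist force passes 120 N, or if a joint passes its speed limit or range.

## Robot

A 6-joint arm with a two-finger parallel gripper is mounted at the origin on the work surface. World frame = base frame: x ahead of the robot, y to its left, z up, the work surface at z = 0. Lengths are in mm, angles in rad, forces in N, time in s.
With the tool pointing down it reaches from about 400 to 925 mm from the base axis. Payload 12.5 kg.
Tool frame: the origin (TCP) lies on the centre line of the jaws, within the pads' length; the fingertips stand 19 mm ahead of it and the grasp point (between the pads) is the TCP; z points along the fingers, y is the line along which they close (so a half turn about z gives the same grasp; the last joint's range is limited). The gripper opens to 95 mm and grips with 3 to 60 N. Pads are 20 mm wide; open, the fingers measure 119 mm over their backs; the gripper's body (75 mm by 180 mm) begins 59 mm behind the grasp point.
Start: joints at [1.191, 0.491, 1.559, -0, 1.092, -0.106], TCP at [168.977, 601.74, 233.661] pointing down, gripper open.
Joint ranges: [-3.1, 3.1], [-0.84, 2.19], [0.05, 2.79], [-1.13, 4.28], [0.06, 2.93], [-2.69, 2.69]. Speed limits (rad/s): [2.22, 2.22, 2.79, 3.14, 3.14, 3.14].

## Interface

Orientations are given as [roll, pitch, yaw] about the fixed x, y, z axes, in that order (R = Rz(yaw) Ry(pitch) Rx(roll)).
In Python, from cell import state, read_camera, job_done gives the robot as it stands.
- The arm moves only by the tool arm_command, never from a script. Its argument "deltas" is a list of rows, each an object of numbers: "dx", "dy", "dz": the shift along the world's x, y, z in m; "yaw": the turn about the world's z in degrees. In form: [{"dx": .., "dy": .., "dz": .., "yaw": ..}, ...]. A call has 1 to 20 rows; each row shifts and turns the commanded pose from where the row before left it; what a row does not reach is not made up. A row lasts 1/10 s, in which the tool goes at most 50 mm and 8.59 degrees, less where a joint would pass 70% of its speed; a pose out of reach is approached as far as the arm can. A call with a gripper value outside its range is refused whole. "gripper" is the finger opening in m, from 0 to 0.0951, set as the call begins (left out, the last holds). The fingers move at their own pace and stop on an object; the grip force is fixed at half the most. Time passes only in rows, so rows that do not move let the fingers close. It gives the time, the measured TCP pose, the force, the opening and the grip force at its end, in the units of the state.
- state(): the state, without advancing time (a new reading comes with each control period).
- read_camera(name): name is "side" or "top" or "wrist"; returns a dict with "color" (400x640x3 uint8, red, green, blue), "range_z" (400x640 float32, mm along the optical axis (not along the pixel's ray), 0 where there is no reading), "fx", "fy", "cx", "cy" (pixels), "extrinsics" (4x4, takes a point from camera to world coordinates). Camera axes: x right, y up, looking along -z (the intrinsics and any distortion apply to the point x, -y, -z); pixel columns grow to the right and rows downward; lengths in mm; the calibration is good to about 2 mm. The wrist camera is an equidistant fisheye: a pixel r from the principal point sees the ray r / f radians off the axis. A picture is of the moment at which its call begins.
- job_done(): hands the job in; it is judged then, once.
The state is a dict: "t": time; "joints": joint angles; "qvel": joint speeds; "tau": joint torques, N m; "eef_pos": TCP position; "tcp_rot": TCP orientation; "ft_force": force on the tool from outside, world axes, zero at the start; "moment": the same for the moment, N m; "opening": opening from 0.0 (shut) to 1.0 (fully open); "grip_force": force on a finger pad.
Only numpy, scipy, OpenCV 4.12 (cv2) and the standard library are available. Lean on these libraries where they do the work, as an engineer would, in place of code of your own. Each camera call takes 0.05 s, during which the arm holds its last target. There are 200 camera calls.

## Working session

There is one attempt and no reset: what is moved stays moved. The work goes in short steps, Python scripts to look and compute and a tool call to move; the robot and the scene stay as the last step left them, time stands still between calls to the robot, and variables do not carry over. Pictures are saved under pics/ and viewed, at most 10 in all, crops included, and the job is handed in when it is done.

Besides the shell and the picture viewer there is one more tool, called as a command line: name --argument value ..., lists and objects as JSON in quotes. arm_command: Moves the arm, as the interface text tells. Its arguments: {"type":"object","properties":{"deltas":{"type":"array"},"gripper":{"type":"number"}},"required":["deltas"]}

```bash
mkdir -p pics; cat > h.py <<'E'
import numpy as np, cv2
from cell import state, read_camera, job_done
def cloud(c):
    h,w=c["range_z"].shape; v,u=np.mgrid[0:h,0:w]; z=c["range_z"]
    x=(u-c["cx"])/c["fx"]*z; y=-(v-c["cy"])/c["fy"]*z
    P=np.stack([x,y,-z,np.ones_like(z)],-1)@np.array(c["extrinsics"]).T
    P=P[...,:3]; P[z==0]=np.nan; return P
E
python3 - <<'E'
from h import *
for n in("top","side"):
    c=read_camera(n); cv2.imwrite(f"pics/{n}0.png",c["color"][...,::-1]); np.save(n+"P.npy",cloud(c)); np.save(n+"C.npy",c["color"])
    print(n,c["fx"],np.round(c["extrinsics"],2).tolist())
print(state()["t"],state()["ft_force"],state()["tcp_rot"])
E
```

```text
top 450.33349441145015 [[-0.01, 0.98, -0.2, 248.6], [-1.0, -0.01, 0.01, -8.7], [0.01, 0.2, 0.98, 1318.15], [0.0, 0.0, 0.0, 1.0]]
side 394.3972864153857 [[1.0, 0.05, -0.09, 362.32], [-0.1, 0.6, -0.79, -1028.59], [0.01, 0.8, 0.61, 899.09], [0.0, 0.0, 0.0, 1.0]]
0.1 [ 0.15083641 -0.82782901  0.38422893] [-3.14062091e+00 -1.09348298e-04  2.86780970e+00]
```

View pics/top0.png

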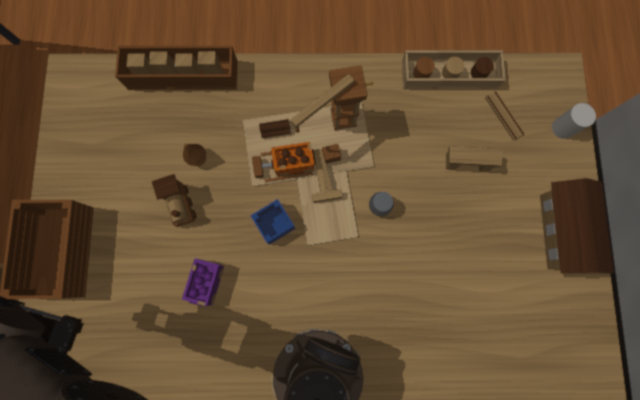

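View pics/side0.png

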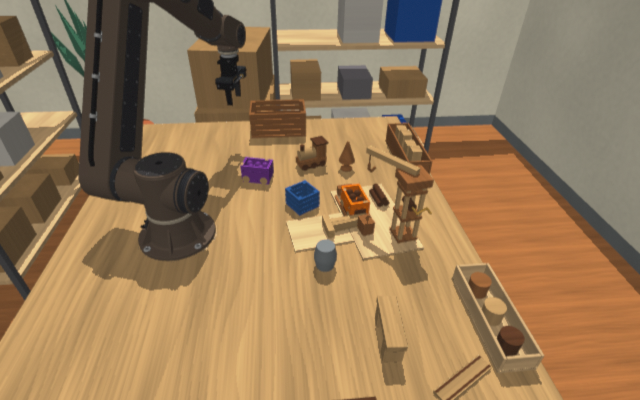

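The orange tender is at top-image (293,158), with the wedge running from the throat at (325,160) to its T-head at (327,195). The stop is at (332,153) and the spring post at (260,165). There are two other candidates. The purple one at (203,283) is the look-alike to leave alone, and the dark brown block at (275,128) is neither orange nor in line with the stop. I'll confirm this in an enlarged crop and measure.

```bash
python3 - <<'E'
from h import *
P=np.load("topP.npy"); C=np.load("topC.npy")
cv2.imwrite("pics/crop.png",cv2.resize(C[60:255,180:400,::-1],None,fx=3.6,fy=3.0,interpolation=cv2.INTER_CUBIC))
hsv=cv2.cvtColor(C,cv2.COLOR_RGB2HSV)
H,S,V=[hsv[...,i].astype(int) for i in range(3)]
def med(u,v): return np.round(np.nanmedian(P[v-1:v+2,u-1:u+2].reshape(-1,3),0),1)
for n,(u,v) in dict(head=(327,195),neck=(325,175),apron=(340,220),apron2=(312,225),table=(420,250),table2=(150,330),post=(260,165),stop=(332,153),crate=(273,220),barrel=(382,203)).items(): print(n,med(u,v))
m=(H<14)&(S>190)&(V>110); m[:130]=0;m[185:]=0;m[:,:260]=0;m[:,320:]=0
q=P[m]; q=q[(q[:,2]>72)&(q[:,2]<95)]; print(len(q)); r=cv2.minAreaRect(q[:,:2].astype(np.float32)); print("tender top",r,np.median(q[:,2]))
# wedge points: height 36-50, in region
R=np.zeros(m.shape,bool); R[150:208,305:352]=1
w=R&(P[...,2]>37)&(P[...,2]<47); q=P[w]; print("wedge",len(q))
hd=R&w&(np.arange(400)[:,None]>187); q=P[hd]; print("head",cv2.minAreaRect(q[:,:2].astype(np.float32)),np.median(q[:,2]))
# apron
A=np.zeros(m.shape,bool); A[205:250,295:365]=1
q=P[A&(P[...,2]>5.5)&(P[...,2]<14)]; print("apron",len(q),cv2.minAreaRect(q[:,:2].astype(np.float32)))
E
```

```text
head [503.  -30.9  41.7]
neck [562.7 -25.6  43.5]
apron [435.4 -68.9   9.4]
apron2 [420.7  13.2   8.3]
table [ 346.3 -300.7    3.4]
table2 [128.7 468.2   0.8]
post [593.1 163.8  42.7]
stop [624.4 -46.1  59.6]
crate [436.6 127.8   5.4]
barrel [ 470.9 -183.1   85.8]
244
tender top ((607.7402954101562, 67.67764282226562), (69.46903228759766, 113.38191223144531), 8.987555503845215) 83.89557864445305
wedge 654
head ((508.17724609375, -29.182594299316406), (36.73280334472656, 85.0617446899414), 6.111691474914551) 42.36149699852638
apron 1685 ((415.5419006347656, -38.07862854003906), (203.6771697998047, 129.88629150390625), 89.66638946533203)
```

View pics/crop.png

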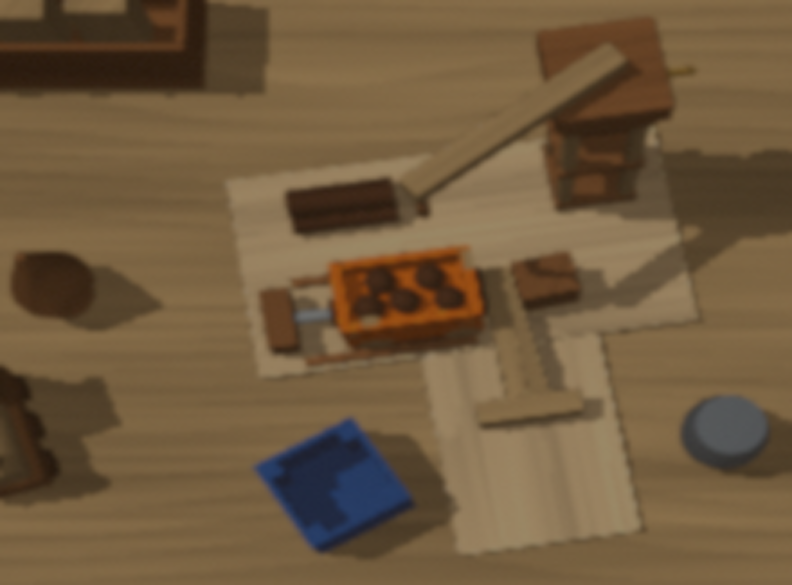

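The crop confirms it. The orange tender sits between the spring post (crop 280,320) and the stop (545,280), with the wedge at (520,340) and its T-head at (530,408). The purple toy isn't in the crop and stays alone. I'll go above the wedge for a near look.

arm_command --deltas '[{"dx":0.0195,"dy":-0.0348,"yaw":1.31},{"dx":0.0195,"dy":-0.0348,"yaw":1.31},{"dx":0.0195,"dy":-0.0348,"yaw":1.31},{"dx":0.0195,"dy":-0.0348,"yaw":1.31},{"dx":0.0195,"dy":-0.0348,"yaw":1.31},{"dx":0.0195,"dy":-0.0348,"yaw":1.31},{"dx":0.0195,"dy":-0.0348,"yaw":1.31},{"dx":0.0195,"dy":-0.0348,"yaw":1.31},{"dx":0.0195,"dy":-0.0348,"yaw":1.31},{"dx":0.0195,"dy":-0.0348,"yaw":1.31},{"dx":0.0195,"dy":-0.0348,"yaw":1.31},{"dx":0.0195,"dy":-0.0348,"yaw":1.31},{"dx":0.0195,"dy":-0.0348,"yaw":1.31},{"dx":0.0195,"dy":-0.0348,"yaw":1.31},{"dx":0.0195,"dy":-0.0348,"yaw":1.31},{"dx":0.0195,"dy":-0.0348,"yaw":1.31},{"dx":0.0195,"dy":-0.0348,"yaw":1.31},{"dx":0.0195,"dy":-0.0348,"yaw":1.31},{},{}]' --gripper 0.046

```text
$.deltas[0]: bad value
```

```bash
cat >> h.py <<'E'
def wcloud(c):
    h,w=c["range_z"].shape; v,u=np.mgrid[0:h,0:w]; z=c["range_z"]
    dx=u-c["cx"]; dy=v-c["cy"]; r=np.hypot(dx,dy)+1e-9; t=r/c["fx"]; k=np.tan(t)/r*z
    P=np.stack([dx*k,-dy*k,-z,np.ones_like(z)],-1)@np.array(c["extrinsics"]).T
    P=P[...,:3]; P[z==0]=np.nan; return P
def wray(c,u,v,Z):
    "pixels onto plane z=Z"
    u=np.atleast_1d(u).astype(float);v=np.atleast_1d(v).astype(float)
    dx=u-c["cx"]; dy=v-c["cy"]; r=np.hypot(dx,dy)+1e-9; t=r/c["fx"]
    d=np.stack([dx/r*np.sin(t),-dy/r*np.sin(t),-np.cos(t)],-1)
    E=np.array(c["extrinsics"]); d=d@E[:3,:3].T; o=E[:3,3]
    return o+d*((Z-o[2])/d[:,2])[:,None]
def wshot(n):
    c=read_camera("wrist"); cv2.imwrite(f"pics/{n}.png",c["color"][...,::-1]); np.save(n+"P.npy",wcloud(c)); return c
E
python3 - <<'E'
from h import *
import pickle
c=wshot("w1"); pickle.dump(c,open("w1.pkl","wb")); s=state(); print(c["fx"],c["cx"],c["cy"],np.round(c["extrinsics"],2).tolist(),s["eef_pos"],s["tcp_rot"],s["ft_force"],s["t"])
E
```

```text
309.70691628693146 316.95922054536305 201.45542851329532 [[0.27, -0.93, -0.25, 97.28], [0.96, 0.26, 0.07, 622.68], [-0.0, -0.26, 0.96, 384.42], [0.0, 0.0, 0.0, 1.0]] [168.92968141 601.58607828 233.23471817] [-3.14083753e+00 -3.14657994e-05  2.86784039e+00] [ 0.04778089 -0.50183072 -1.10131165] 0.15
```

View pics/w1.png

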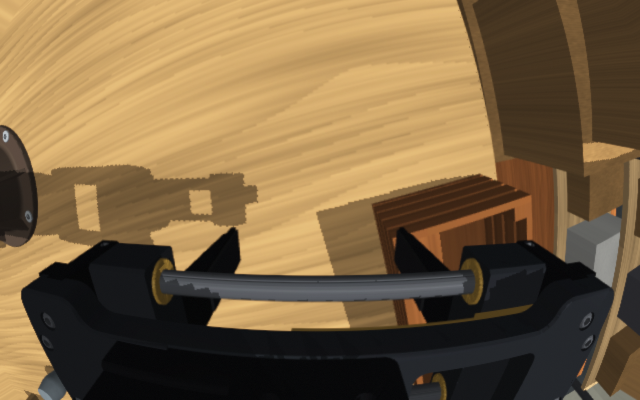

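arm_command --deltas '[{"dx":0.0195,"dy":-0.0348,"dz":0,"yaw":1.31},{"dx":0.0195,"dy":-0.0348,"dz":0,"yaw":1.31},{"dx":0.0195,"dy":-0.0348,"dz":0,"yaw":1.31},{"dx":0.0195,"dy":-0.0348,"dz":0,"yaw":1.31},{"dx":0.0195,"dy":-0.0348,"dz":0,"yaw":1.31},{"dx":0.0195,"dy":-0.0348,"dz":0,"yaw":1.31},{"dx":0.0195,"dy":-0.0348,"dz":0,"yaw":1.31},{"dx":0.0195,"dy":-0.0348,"dz":0,"yaw":1.31},{"dx":0.0195,"dy":-0.0348,"dz":0,"yaw":1.31},{"dx":0.0195,"dy":-0.0348,"dz":0,"yaw":1.31},{"dx":0.0195,"dy":-0.0348,"dz":0,"yaw":1.31},{"dx":0.0195,"dy":-0.0348,"dz":0,"yaw":1.31},{"dx":0.0195,"dy":-0.0348,"dz":0,"yaw":1.31},{"dx":0.0195,"dy":-0.0348,"dz":0,"yaw":1.31},{"dx":0.0195,"dy":-0.0348,"dz":0,"yaw":1.31},{"dx":0.0195,"dy":-0.0348,"dz":0,"yaw":1.31},{"dx":0.0195,"dy":-0.0348,"dz":0,"yaw":1.31},{"dx":0.0195,"dy":-0.0348,"dz":0,"yaw":1.31},{"dx":0,"dy":0,"dz":0,"yaw":0},{"dx":0,"dy":0,"dz":0,"yaw":0}]' --gripper 0.046

```text
t: 2.15
eef_pos: [519.8, -25.1, 233.2]
tcp_rot: [3.141, -0.001, -3.006]
ft_force: [-0.4, 0.2, 1.6]
opening: 0.485
grip_force: 0.0
```

```bash
python3 - <<'E'
from h import *
import pickle
c=wshot("w2"); pickle.dump(c,open("w2.pkl","wb")); s=state(); print(c["extrinsics"][:3,3],s["eef_pos"],s["tcp_rot"],s["ft_force"],s["t"])
E
```

```text
[446.17336696 -34.20198234 384.55491386] [519.4545067  -24.40042264 233.35198525] [ 3.14107196e+00 -9.24176820e-04 -3.00455314e+00] [-0.43351421  0.38023225 -0.20198923] 2.2
```

View pics/w2.png

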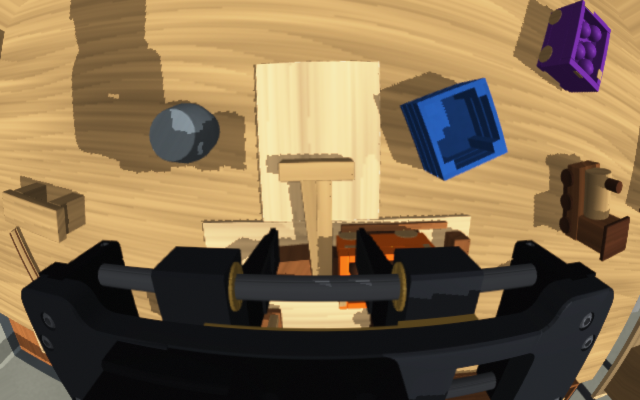

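The view shows the apron with corners at about (257,64), (379,62), (262,220) and (380,215). The T-head bar spans (278–354, 158–180), the neck runs down to (322,240), and the crate, barrel and engine are clear of the working area.

```bash
cat >> h.py <<'E'
def head(c):
    "bar top and neck via depth"
    P=wcloud(c); m=(P[...,2]>38)&(P[...,2]<47)&(abs(P[...,1]+28)<90)&(P[...,0]>380)&(P[...,0]<620)
    n,l,st,_=cv2.connectedComponentsWithStats(m.astype(np.uint8)); k=1+np.argmax(st[1:,4]); return P,l==k
E
python3 - <<'E'
from h import *
import pickle
c=pickle.load(open("w2.pkl","rb"))
W=lambda u,v,Z: wray(c,u,v,Z)[:,:2]
a=W([257,379,262,380,203,470],[64,62,220,215,221,215],8); print(np.round(a,1).tolist())
P,m=head(c); vv,uu=np.nonzero(m); print(m.sum(),uu.min(),uu.max(),vv.min(),vv.max(),np.median(P[m][:,2]))
for v in range(vv.min(),vv.max()+1,4):
    q=uu[vv==v]
    if len(q): print(v,q.min(),q.max(),np.round(W([q.min(),q.max()+1],[v,v],42),1).tolist())
# apron edges from colour rows
g=cv2.cvtColor(c["color"],cv2.COLOR_RGB2LAB).astype(int)
for v in (80,100,120,140,150):
    r=g[v]; d=np.abs(np.diff(r,axis=0)).sum(1)
    l=235+np.argmax(d[235:275]); rr=365+np.argmax(d[365:395]); print(v,l,rr,np.round(W([l+1,rr+1],[v,v],8),1).tolist())
E
```

```text
[[386.8, -115.5], [364.0, 30.5], [582.0, -87.4], [554.6, 63.1], [595.5, -168.5], [538.0, 193.7]]
3849 279 355 161 267 42.121151649153546
161 328 353 [[490.6, -15.6], [486.4, 13.2]]
165 279 354 [[502.3, -69.4], [490.7, 15.0]]
169 279 354 [[506.8, -68.9], [495.2, 15.8]]
173 279 353 [[511.4, -68.4], [499.9, 15.4]]
177 279 353 [[516.0, -67.8], [504.4, 16.1]]
181 300 331 [[517.4, -43.7], [512.5, -7.9]]
185 300 331 [[522.0, -43.1], [517.1, -7.2]]
189 302 331 [[526.3, -40.3], [521.7, -6.5]]
193 302 331 [[530.9, -39.7], [526.3, -5.8]]
197 303 331 [[535.4, -38.0], [530.9, -5.1]]
201 303 331 [[540.1, -37.4], [535.6, -4.4]]
205 303 331 [[544.9, -36.8], [540.3, -3.7]]
209 304 331 [[549.5, -35.0], [545.1, -3.0]]
213 304 331 [[554.3, -34.4], [549.9, -2.3]]
217 305 331 [[559.0, -32.7], [554.7, -1.6]]
221 305 331 [[563.8, -32.1], [559.6, -0.8]]
225 306 331 [[568.6, -30.3], [564.5, -0.1]]
229 306 331 [[573.6, -29.7], [569.4, 0.7]]
233 306 331 [[578.6, -29.0], [574.4, 1.5]]
237 308 331 [[583.3, -26.0], [579.5, 2.2]]
241 308 355 [[588.5, -25.4], [580.9, 31.7]]
245 309 337 [[593.5, -23.5], [588.8, 11.0]]
249 309 337 [[598.7, -22.9], [594.0, 11.8]]
253 298 337 [[605.9, -35.4], [599.3, 12.7]]
257 280 332 [[614.5, -56.7], [605.4, 7.5]]
261 310 332 [[614.6, -19.6], [610.8, 8.3]]
265 312 332 [[619.7, -16.5], [616.3, 9.2]]
80 256 378 [[406.7, -112.7], [386.5, 33.5]]
100 256 374 [[431.4, -109.4], [412.0, 32.1]]
120 256 379 [[455.8, -106.4], [435.3, 41.9]]
140 258 385 [[480.1, -101.1], [458.5, 53.3]]
150 258 388 [[492.4, -99.7], [470.1, 59.2]]
```

Siding frame: origin at world (620, -4), rotated 8.8°. The bar, neck, apron and tender agree to within 2 mm. I'll align and go down beside the neck.

arm_command --deltas '[{"dx":0.012,"dy":0.0025,"dz":-0.01,"yaw":1.0},{"dx":0,"dy":0,"dz":-0.03,"yaw":0},{"dx":0,"dy":0,"dz":-0.04,"yaw":0},{"dx":0,"dy":0,"dz":-0.04,"yaw":0},{"dx":0,"dy":0,"dz":-0.02,"yaw":0},{"dx":0,"dy":0,"dz":-0.01,"yaw":0},{"dx":0,"dy":0,"dz":0,"yaw":0},{"dx":0,"dy":0,"dz":0,"yaw":0}]'

```text
t: 3.0
eef_pos: [532.5, -21.8, 84.3]
tcp_rot: [-3.141, 0.001, -2.985]
ft_force: [-0.2, -0.4, 0.1]
opening: 0.482
grip_force: 0.0
```

```bash
cat >> h.py <<'E'
A=np.radians(8.8); O=np.array([620,-4.]); RS=np.array([[np.cos(A),-np.sin(A)],[np.sin(A),np.cos(A)]])
def sid(p): return (np.asarray(p)[...,:2]-O)@RS
def bar(c):
    "bar top rect in siding coords from edges by depth"
    P,m=head(c); S=sid(P); return P,m,S
def report(n):
    c=wshot(n); P,m=head(c); vv,uu=np.nonzero(m); p=wray(c,uu,vv,42); q=sid(p)
    s=state(); print("t",s["t"],"tcp sid",np.round(sid(s["eef_pos"]),1),s["eef_pos"][2],"yaw-8.8",np.degrees(s["tcp_rot"][2])%360-188.8,"F",np.round(np.array(s["ft_force"][:2])@RS,1),s["ft_force"][2],s["opening"])
    w=q[q[:,0]<q[:,0].min()+30]
    r=cv2.minAreaRect(q[q[:,0]<np.percentile(q[:,0],2)+16].astype(np.float32)); print("bar rect",np.round(r[0],1),np.round(r[1],1),round(r[2],1),len(q))
    return c
E
python3 - <<'E'
from h import *
report("w3")
E
```

```text
t 3.05 tcp sid [-89.1  -4.3] 84.67756529683497 yaw-8.8 0.1295879281898067 F [0.3 0.8] 0.5320120286807821 0.4838243287927952
bar rect [-122.    -5.2] [17.1 85. ] 0.2 7733
```

arm_command --deltas '[{"dx":0,"dy":-0.0005,"dz":-0.02,"yaw":0},{"dx":0,"dy":0,"dz":-0.02,"yaw":0},{"dx":0,"dy":0,"dz":-0.01,"yaw":0},{"dx":0,"dy":0,"dz":0,"yaw":0},{"dx":0,"dy":0,"dz":0,"yaw":0}]'

```text
t: 3.55
eef_pos: [532.4, -22.7, 34.5]
tcp_rot: [-3.141, 0.001, -2.986]
ft_force: [-0.6, 0.7, 0.9]
opening: 0.483
grip_force: 0.0
```

arm_command --deltas '[{"dx":0,"dy":0,"dz":0,"yaw":0},{"dx":0,"dy":0,"dz":0,"yaw":0},{"dx":0,"dy":0,"dz":0,"yaw":0},{"dx":0,"dy":0,"dz":0,"yaw":0}]' --gripper 0.038

```text
t: 3.95
eef_pos: [532.1, -22.7, 33.9]
tcp_rot: [-3.142, 0.0, -2.986]
ft_force: [-0.3, 0.2, 0.2]
opening: 0.401
grip_force: 0.0
```

```bash
python3 - <<'E'
from h import *
report("w4")
E
```

```text
t 4.0 tcp sid [-89.8  -5. ] 33.865417539502104 yaw-8.8 0.089777645340547 F [0.6 0.6] 0.8346551162916328 0.3986596639797602
bar rect [-122.2   -5.3] [17.  85.1] 0.1 10254
```

View pics/w4.png

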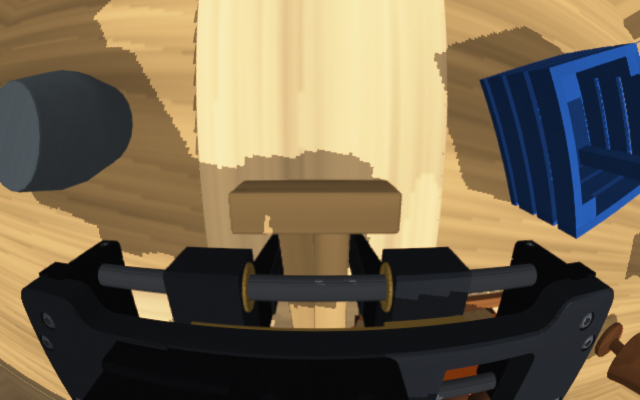

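The picture shows the fingers either side of the neck at (265,260) and (370,260), behind the bar at (230–400, 190–235), nothing touched. First ease, towards the stop.

arm_command --deltas '[{"dx":0.0003,"dy":-0.002,"dz":0,"yaw":0.9},{"dx":0.0003,"dy":-0.002,"dz":0,"yaw":0.9},{"dx":0.0003,"dy":-0.002,"dz":0,"yaw":0.9},{"dx":0.0003,"dy":-0.002,"dz":0,"yaw":0.9},{"dx":0.0003,"dy":-0.002,"dz":0,"yaw":0.9},{"dx":0,"dy":0,"dz":0,"yaw":0},{"dx":0,"dy":0,"dz":0,"yaw":0}]'

```text
t: 4.7
eef_pos: [532.6, -31.7, 33.6]
tcp_rot: [3.14, -0.002, -2.907]
ft_force: [-3.8, 11.1, 4.7]
opening: 0.401
grip_force: 5.5
```

```bash
python3 - <<'E'
from h import *
report("w5")
E
```

```text
t 4.75 tcp sid [-90.6 -14. ] 33.64563040512709 yaw-8.8 4.6320592901108455 F [-0.8 11.6] 4.433733082938842 0.40093804517602105
bar rect [-122.4  -13.3] [18.6 85.2] 3.8 10222
```

arm_command --deltas '[{"dx":0.0003,"dy":-0.0018,"dz":0,"yaw":0.4},{"dx":0,"dy":0,"dz":0,"yaw":0},{"dx":0,"dy":0,"dz":0,"yaw":0}]'

```text
t: 5.05
eef_pos: [532.6, -33.0, 33.6]
tcp_rot: [3.139, -0.002, -2.9]
ft_force: [-4.1, 15.7, 5.3]
opening: 0.4
grip_force: 7.9
```

```bash
python3 - <<'E'
from h import *
report("w6")
E
```

```text
t 5.1 tcp sid [-90.8 -15.2] 33.6399115721631 yaw-8.8 5.0458833485331525 F [-1.5 15.7] 5.715897263188008 0.400118972754401
bar rect [-125.3  -14.9] [18.9 85.9] 0.0 10158
```

arm_command --deltas '[{"dx":-0.0003,"dy":0.002,"dz":0,"yaw":-1.0},{"dx":-0.0003,"dy":0.002,"dz":0,"yaw":-1.0},{"dx":-0.0003,"dy":0.002,"dz":0,"yaw":-1.0},{"dx":-0.0003,"dy":0.002,"dz":0,"yaw":-1.0},{"dx":-0.0003,"dy":0.002,"dz":0,"yaw":-1.0},{"dx":-0.0003,"dy":0.002,"dz":0,"yaw":-1.0},{"dx":-0.0003,"dy":0.002,"dz":0,"yaw":-1.0},{"dx":-0.0003,"dy":0.002,"dz":0,"yaw":-1.0},{"dx":-0.0003,"dy":0.002,"dz":0,"yaw":-1.0},{"dx":0,"dy":0,"dz":0,"yaw":0},{"dx":0,"dy":0,"dz":0,"yaw":0}]'

```text
t: 6.2
eef_pos: [531.3, -16.5, 33.7]
tcp_rot: [-3.142, 0.001, -3.058]
ft_force: [2.4, -3.4, -1.2]
opening: 0.395
grip_force: 2.1
```

```bash
python3 - <<'E'
from h import *
report("w7")
E
```

```text
t 6.25 tcp sid [-89.6   1.2] 33.684337743952945 yaw-8.8 -3.9960342990217157 F [ 1.  -3.5] -0.8574399832375805 0.3976417952177612
bar rect [-123.4    2.6] [85.4 18.2] 89.9 10284
```

arm_command --deltas '[{"dx":-0.0003,"dy":0.002,"dz":0,"yaw":-0.8},{"dx":0,"dy":0,"dz":0,"yaw":0},{"dx":0,"dy":0,"dz":0,"yaw":0}]'

```text
t: 6.55
eef_pos: [530.8, -14.5, 33.7]
tcp_rot: [3.142, -0.0, -3.072]
ft_force: [2.3, -4.7, -0.3]
opening: 0.403
grip_force: 2.2
```

```bash
python3 - <<'E'
from h import *
report("w8")
E
```

```text
t 6.6 tcp sid [-89.8   3.2] 33.68074332691278 yaw-8.8 -4.80734513214 F [ 1.3 -5.3] -0.3576479869092811 0.3995216274382104
bar rect [-121.6    5.3] [85.1 18.6] 86.1 10256
```

arm_command --deltas '[{"dx":0.0003,"dy":-0.002,"dz":0,"yaw":1.0},{"dx":0.0003,"dy":-0.002,"dz":0,"yaw":1.0},{"dx":0.0003,"dy":-0.002,"dz":0,"yaw":1.0},{"dx":0.0003,"dy":-0.002,"dz":0,"yaw":1.0},{"dx":0.0003,"dy":-0.002,"dz":0,"yaw":1.0},{"dx":0.0003,"dy":-0.002,"dz":0,"yaw":1.0},{"dx":0.0003,"dy":-0.002,"dz":0,"yaw":1.0},{"dx":0.0003,"dy":-0.002,"dz":0,"yaw":1.0},{"dx":0.0003,"dy":-0.002,"dz":0,"yaw":1.0},{"dx":0.0002,"dy":-0.0015,"dz":0,"yaw":0.5},{"dx":0,"dy":0,"dz":0,"yaw":0},{"dx":0,"dy":0,"dz":0,"yaw":0}]'

```text
t: 7.8
eef_pos: [532.8, -32.4, 33.7]
tcp_rot: [3.139, -0.002, -2.905]
ft_force: [-2.1, 14.2, 3.5]
opening: 0.404
grip_force: 7.0
```

```bash
python3 - <<'E'
from h import *
report("w9")
E
```

```text
t 7.85 tcp sid [-90.5 -14.8] 33.61329650709927 yaw-8.8 4.742549558005834 F [ 0.2 13.4] 3.730355771717178 0.404663257107106
bar rect [-125.9  -14.3] [18.9 85.9] 0.0 10303
```

Rocked by -9, +10 and -9 mm. Now I'll centre the wedge and slide it out.

arm_command --deltas '[{"dx":-0.0003,"dy":0.002,"dz":0,"yaw":-1.0},{"dx":-0.0003,"dy":0.002,"dz":0,"yaw":-1.0},{"dx":-0.0003,"dy":0.002,"dz":0,"yaw":-1.0},{"dx":-0.0003,"dy":0.002,"dz":0,"yaw":-1.0},{"dx":-0.0001,"dy":0.001,"dz":0,"yaw":-0.7},{"dx":-0.005,"dy":-0.0008,"dz":0,"yaw":0},{"dx":-0.005,"dy":-0.0008,"dz":0,"yaw":0},{"dx":-0.005,"dy":-0.0008,"dz":0,"yaw":0},{"dx":-0.005,"dy":-0.0008,"dz":0,"yaw":0},{"dx":-0.005,"dy":-0.0008,"dz":0,"yaw":0},{"dx":-0.005,"dy":-0.0008,"dz":0,"yaw":0},{"dx":0,"dy":0,"dz":0,"yaw":0}]'

```text
t: 9.05
eef_pos: [502.4, -30.1, 33.8]
tcp_rot: [-3.141, 0.001, -2.988]
ft_force: [1.5, -0.7, -0.8]
opening: 0.399
grip_force: 0.8
```

```bash
python3 - <<'E'
from h import *
report("w10")
E
```

```text
t 9.1 tcp sid [-120.2   -7.8] 33.78946907900193 yaw-8.8 -0.01396433752947246 F [ 1.4 -0.9] -1.2318256020269502 0.39637418075240755
bar rect [-147.1   -6.2] [85.4 17. ] 90.0 9489
```

arm_command --deltas '[{"dx":-0.007,"dy":-0.0011,"dz":0,"yaw":0},{"dx":-0.007,"dy":-0.0011,"dz":0,"yaw":0},{"dx":-0.007,"dy":-0.0011,"dz":0,"yaw":0},{"dx":-0.007,"dy":-0.0011,"dz":0,"yaw":0},{"dx":-0.007,"dy":-0.0011,"dz":0,"yaw":0},{"dx":-0.007,"dy":-0.0011,"dz":0,"yaw":0},{"dx":-0.007,"dy":-0.0011,"dz":0,"yaw":0},{"dx":-0.007,"dy":-0.0011,"dz":0,"yaw":0},{"dx":-0.007,"dy":-0.0011,"dz":0,"yaw":0},{"dx":-0.005,"dy":-0.001,"dz":0,"yaw":0},{"dx":0,"dy":0,"dz":0,"yaw":0},{"dx":0.003,"dy":0.0005,"dz":0,"yaw":0},{"dx":0,"dy":0,"dz":0,"yaw":0}]'

```text
t: 10.4
eef_pos: [438.0, -40.2, 33.7]
tcp_rot: [-3.141, 0.001, -2.988]
ft_force: [-0.2, -0.5, -0.3]
opening: 0.401
grip_force: 0.0
```

```bash
python3 - <<'E'
from h import *
report("w11")
E
```

```text
t 10.45 tcp sid [-185.6   -7.9] 33.63805912051556 yaw-8.8 0.0015154523407261422 F [ 0.1 -0. ] -0.08153335309976248 0.3972299466174853
bar rect [-217.3   -6.3] [16.9 85.5] 0.0 10048
```

The wedge's nose is at about x = -73 and the head bar at x = -217 on the apron. I'll open slightly, lift straight off, then go round behind the tender.

arm_command --deltas '[{"dx":0,"dy":0,"dz":0,"yaw":0},{"dx":0,"dy":0.001,"dz":0,"yaw":0},{"dx":0,"dy":0,"dz":0,"yaw":0},{"dx":0,"dy":0,"dz":0.015,"yaw":0},{"dx":0,"dy":0,"dz":0.03,"yaw":0},{"dx":0,"dy":0,"dz":0.04,"yaw":0},{"dx":0,"dy":0,"dz":0.04,"yaw":0},{"dx":0,"dy":0,"dz":0.04,"yaw":0},{"dx":0,"dy":0,"dz":0.03,"yaw":0}]' --gripper 0.045

```text
t: 11.35
eef_pos: [437.4, -39.1, 231.1]
tcp_rot: [-3.141, 0.002, -2.988]
ft_force: [0.6, 0.3, -1.1]
opening: 0.475
grip_force: 0.0
```

arm_command --deltas '[{"dx":0,"dy":0.015,"dz":0,"yaw":-7.5},{"dx":0,"dy":0.015,"dz":0,"yaw":-7.5},{"dx":0,"dy":0.015,"dz":0,"yaw":-7.5},{"dx":0,"dy":0.015,"dz":0,"yaw":-7.5},{"dx":0,"dy":0.015,"dz":0,"yaw":-7.5},{"dx":0,"dy":0.015,"dz":0,"yaw":-7.5},{"dx":0,"dy":0.015,"dz":0,"yaw":-7.5},{"dx":0,"dy":0.015,"dz":0,"yaw":-7.5},{"dx":0,"dy":0.015,"dz":0,"yaw":-7.5},{"dx":0,"dy":0.015,"dz":0,"yaw":-7.5},{"dx":0,"dy":0.015,"dz":0,"yaw":-7.5},{"dx":0,"dy":0.018,"dz":0,"yaw":-7.5},{"dx":0.02,"dy":0,"dz":0,"yaw":0},{"dx":0.03,"dy":0,"dz":0,"yaw":0},{"dx":0.03,"dy":0,"dz":0,"yaw":0},{"dx":0.03,"dy":0,"dz":0,"yaw":0},{"dx":0.03,"dy":0,"dz":0,"yaw":0},{"dx":0.019,"dy":0,"dz":0,"yaw":0},{"dx":0,"dy":0,"dz":0,"yaw":0},{"dx":0,"dy":0,"dz":0,"yaw":0}]' --gripper 0.0

```text
t: 13.35
eef_pos: [595.6, 143.8, 228.1]
tcp_rot: [-3.14, -0.0, 1.724]
ft_force: [-0.2, -0.7, -0.3]
opening: 0.004
grip_force: 0.0
```

```bash
cat >> h.py <<'E'
def tender(n):
    c=read_camera("top"); cv2.imwrite(f"pics/{n}.png",cv2.resize(c["color"][100:255,230:400,::-1],None,fx=3.5,fy=3.5)); P=cloud(c); S=sid(P)
    hsv=cv2.cvtColor(c["color"],cv2.COLOR_RGB2HSV); m=(hsv[...,0]<14)&(hsv[...,1]>190)&(hsv[...,2]>110)&(P[...,2]>72)&(P[...,2]<95)&(abs(S[...,0])<60)&(S[...,1]>-30)&(S[...,1]<150)
    q=S[m]; print("tender top",len(q),cv2.minAreaRect(q.astype(np.float32)), "y",np.percentile(q[:,1],[1,99]))
    m=(P[...,2]>36)&(P[...,2]<48)&(S[...,0]<-45)&(S[...,0]>-250)&(abs(S[...,1])<70); q=S[m]; print("wedge x,y",np.percentile(q,[1,99],axis=0).round(1).tolist())
E
python3 - <<'E'
from h import *
s=state(); print(s["t"],sid(s["eef_pos"]),s["eef_pos"],np.degrees(s["tcp_rot"]),s["opening"]); tender("t2")
E
```

```text
13.35 [ -1.48122047 149.8002129 ] [595.61890505 143.81021618 228.14748402] [-1.79928767e+02 -3.06458237e-03  9.87902494e+01] 0.004460191373930979
tender top 180 ((-3.099954605102539, 64.29472351074219), (111.59532165527344, 69.18730926513672), 88.1710205078125) y [  9.45951769 119.72643709]
wedge x,y [[-225.5, -49.0], [-75.6, 31.2]]
```

View pics/t2.png

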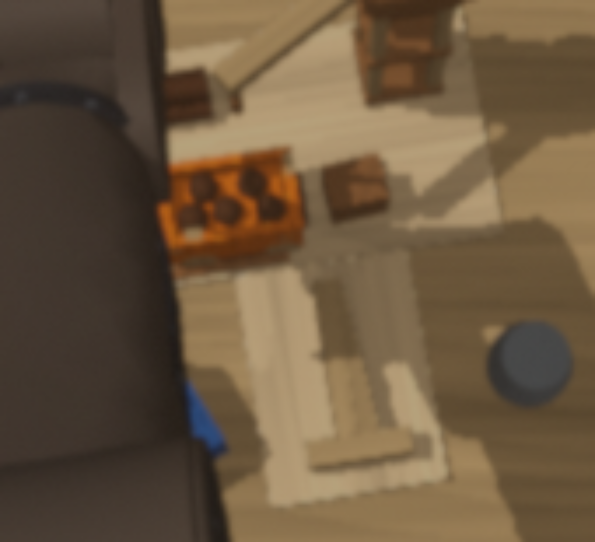

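The picture shows the wedge clear on the apron (310–415, 280–470) and the tender sprung forward about 8 mm, its front now at (300,205) with a gap to the stop at (325,190). Going down behind the rear wall, above the disc and post.

arm_command --deltas '[{"dx":0.0015,"dy":0,"dz":-0.02,"yaw":0},{"dx":0,"dy":0,"dz":-0.03,"yaw":0},{"dx":0,"dy":0,"dz":-0.03,"yaw":0},{"dx":0,"dy":0,"dz":-0.03,"yaw":0},{"dx":0,"dy":0,"dz":-0.025,"yaw":0},{"dx":0,"dy":0,"dz":-0.015,"yaw":0},{"dx":0,"dy":0,"dz":-0.005,"yaw":0},{"dx":0,"dy":0,"dz":0,"yaw":0},{"dx":0,"dy":0,"dz":0,"yaw":0}]'

```text
t: 14.3
eef_pos: [598.3, 144.0, 74.8]
tcp_rot: [3.14, 0.0, 1.724]
ft_force: [0.3, 0.5, 1.8]
opening: 0.005
grip_force: 0.0
```

arm_command --deltas '[{"dx":0.0006,"dy":-0.004,"dz":0,"yaw":0},{"dx":0.0006,"dy":-0.004,"dz":0,"yaw":0},{"dx":0.0003,"dy":-0.002,"dz":0,"yaw":0},{"dx":0.0003,"dy":-0.002,"dz":0,"yaw":0},{"dx":0.0003,"dy":-0.002,"dz":0,"yaw":0},{"dx":0.0003,"dy":-0.002,"dz":0,"yaw":0},{"dx":0.0003,"dy":-0.002,"dz":0,"yaw":0},{"dx":0.0003,"dy":-0.002,"dz":0,"yaw":0},{"dx":0.0003,"dy":-0.002,"dz":0,"yaw":0},{"dx":0,"dy":0,"dz":0,"yaw":0}]'

```text
t: 15.3
eef_pos: [601.2, 121.5, 73.6]
tcp_rot: [3.142, 0.0, 1.724]
ft_force: [0.4, 0.5, 0.2]
opening: 0.009
grip_force: 0.2
```

arm_command --deltas '[{"dx":0.0003,"dy":-0.002,"dz":0,"yaw":0},{"dx":0.0003,"dy":-0.002,"dz":0,"yaw":0},{"dx":0.0003,"dy":-0.002,"dz":0,"yaw":0},{"dx":0,"dy":0,"dz":0,"yaw":0}]'

```text
t: 15.7
eef_pos: [602.1, 115.4, 73.6]
tcp_rot: [-3.141, 0.0, 1.724]
ft_force: [0.8, 0.6, -0.6]
opening: 0.003
grip_force: 0.0
```

```bash
python3 - <<'E'
from h import *
s=state(); print(s["t"],sid(s["eef_pos"]),s["ft_force"]); tender("t3")
E
```

```text
15.7 [  0.5748021  120.76475825] [ 0.77177925  0.55346693 -0.56872145]
tender top 132 ((-1.5398521423339844, 31.840564727783203), (74.22792053222656, 69.91447448730469), 89.76591491699219) y [-4.49473142 65.516985  ]
wedge x,y [[-225.5, -49.0], [-75.4, 31.3]]
```

arm_command --deltas '[{"dx":0.0002,"dy":-0.001,"dz":0,"yaw":0},{"dx":0.0002,"dy":-0.001,"dz":0,"yaw":0},{"dx":0,"dy":0,"dz":0,"yaw":0}]'

```text
t: 16.05
eef_pos: [602.4, 113.7, 73.5]
tcp_rot: [-3.141, 0.0, 1.724]
ft_force: [0.3, 0.3, 0.2]
opening: 0.006
grip_force: 0.1
```

arm_command --deltas '[{"dx":0.0001,"dy":-0.001,"dz":0,"yaw":0},{"dx":0,"dy":0,"dz":0,"yaw":0}]'

```text
t: 16.25
eef_pos: [602.3, 113.3, 73.6]
tcp_rot: [-3.141, -0.001, 1.724]
ft_force: [-1.5, 4.7, 0.8]
opening: 0.004
grip_force: 2.6
```

arm_command --deltas '[{"dx":0.0001,"dy":-0.001,"dz":0,"yaw":0},{"dx":0.0001,"dy":-0.001,"dz":0,"yaw":0},{"dx":0,"dy":0,"dz":0,"yaw":0},{"dx":0,"dy":0,"dz":0,"yaw":0}]'

```text
t: 16.65
eef_pos: [601.9, 112.9, 73.8]
tcp_rot: [-3.141, -0.002, 1.724]
ft_force: [-4.9, 16.6, 3.9]
opening: 0.002
grip_force: 8.6
```

```bash
python3 - <<'E'
from h import *
s=state(); print(s["t"],sid(s["eef_pos"]),s["ft_force"]); tender("t4")
E
```

```text
16.65 [-2.99149425e-03  1.18289053e+02] [-4.91835909 16.62076245  3.94934651]
tender top 130 ((-0.5140495300292969, 29.4831485748291), (72.8922119140625, 69.07420349121094), 89.32527160644531) y [-6.44256549 62.74611963]
wedge x,y [[-225.3, -49.3], [-75.4, 31.2]]
```

The tender stands firm against the stop: 17 N, no motion, TCP at y = 118 where 119 was expected. Backing off and lifting clear.

arm_command --deltas '[{"dx":-0.0005,"dy":0.004,"dz":0,"yaw":0},{"dx":-0.001,"dy":0.007,"dz":0,"yaw":0},{"dx":-0.0015,"dy":0.01,"dz":0,"yaw":0},{"dx":0,"dy":0,"dz":0.02,"yaw":0},{"dx":0,"dy":0,"dz":0.03,"yaw":0},{"dx":0,"dy":0,"dz":0.04,"yaw":0},{"dx":0,"dy":0,"dz":0.04,"yaw":0},{"dx":0,"dy":0,"dz":0.03,"yaw":0},{"dx":-0.02,"dy":0.03,"dz":0,"yaw":0},{"dx":-0.02,"dy":0.04,"dz":0,"yaw":0},{"dx":-0.02,"dy":0.04,"dz":0,"yaw":0},{"dx":-0.02,"dy":0.04,"dz":0,"yaw":0},{"dx":-0.02,"dy":0.04,"dz":0,"yaw":0},{"dx":-0.02,"dy":0.03,"dz":0,"yaw":0},{"dx":0,"dy":0,"dz":0,"yaw":0},{"dx":0,"dy":0,"dz":0,"yaw":0}]'

```text
t: 18.3
eef_pos: [479.2, 352.6, 233.6]
tcp_rot: [3.141, 0.0, 1.726]
ft_force: [0.4, -1.2, -0.2]
opening: 0.005
grip_force: 0.0
```

```bash
python3 - <<'E'
from h import *
s=state(); print(s["t"],s["eef_pos"],s["ft_force"]); tender("t5")
E
```

```text
18.3 [479.21363907 352.57067071 233.61786503] [ 0.36813269 -1.20860534 -0.2362054 ]
tender top 201 ((-2.3559494018554688, 47.88508605957031), (69.70201110839844, 113.1502685546875), 0.8653115630149841) y [ -8.3168513  103.12089968]
wedge x,y [[-225.2, -49.2], [-76.1, 31.2]]
```

View pics/t5.png

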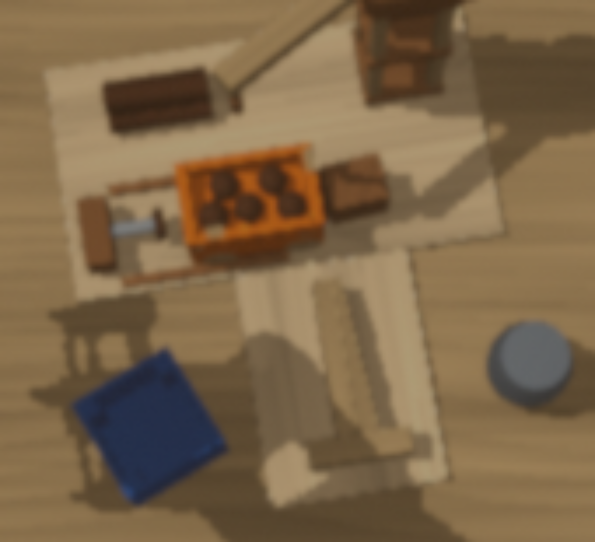

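The tender (180–325, 145–260) is against the stop (355,185). Its centre is at y ≈ 48 and it stands flat. The wedge (320–415, 280–470) lies clear on the apron, and the crate and barrel haven't moved.

```bash
python3 -c "
from cell import job_done; print(job_done())"
```

```text
the job is handed in; nothing more can be done
None
```

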